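Put the soldering station in order

TASK

Put the stained-glass soldering station in order: rest the cold cordless soldering iron in its sloped stand, point downhill, with the barrel in the low narrow fork and the handle in the high wide fork, and slide the solder spool over the upright brass spindle until it sits flat on the wooden base. Set both down gently rather than dropping them, in either order, and leave the flux bottle and the copper foil roll where they stand.

Things in the scene. Friction and masses are not known exactly. Their poses are not given: they have to be found in the camera images.
- iron: Cordless soldering iron, 195 mm, about 170 g, loose, level on the bench. Origin: on its axis at the handle's middle, at the start 13 mm above the bench; x along the axis to the point. Handle: blue and black square bar 26 x 26 mm, x = -60 to 60 mm, orange button on top; steel barrel, 12 mm diameter, to x = 110 mm; copper cone to the point at x = 135 mm. Balances near x = 5 mm.
- stand: Fixed iron stand: dark steel base 190 x 90 x 12 mm, yellow sponge tray, two aluminium forks open at the top. Origin under the base's middle, z up, x along the base to the low fork (downhill). Its cradle slopes down to +x by 20 degrees (0.349 rad): the iron's axis rests on the line stand_butt, stand_rest, stand_tip. Between the forks there is free room for fingers.
- stand_rest (a point): Where the iron's origin lies at rest: 105 mm above the bench, 20 mm uphill (-x) of the stand's origin. Along the slope from here: wide fork 39 to 51 mm uphill, floor 13 mm below the axis line and 32 mm wide; narrow fork 66 to 78 mm downhill, floor 6 mm below the line and 18 mm wide. Prongs rise 33 mm from the floors, square to the slope, and flare 10 mm a side.
- stand_tip (a point): Where the iron's point lies when it rests in the stand: 135 mm down the slope from stand_rest.
- stand_butt (a point): Where the rear end of the iron's handle lies when it rests in the stand: 60 mm up the slope from stand_rest.
- spool: Full solder spool, silvery with red end rims: 55 mm diameter, 60 mm tall, bore 22 mm right through, about 400 g, standing upright and loose on the bench. Origin at the centre of its underside, z up along the bore.
- spindle: Fixed spool holder: round wooden base, 100 mm diameter, 15 mm high, with an upright brass spindle of 16 mm diameter on its centre. Origin at the centre of the underside, z up.
- spindle_seat (a point): Centre of the wooden base's top face, 15 mm above the bench, on the spindle's axis: where the spool's origin comes when seated.
- spindle_top (a point): Top of the spindle, 95 mm above the bench (80 mm above the seat); its last 10 mm taper to 6 mm diameter.
- flux: Bystander: green flux bottle with white cap, 52 mm diameter, 125 mm tall, standing loose on the bench. Origin at the centre of its underside.
- foil: Bystander: flat copper foil roll, 76 mm diameter, 14 mm high, 40 mm hole, lying loose on the bench. Origin at the centre of its underside.
There are look-alikes about, which are no part of the job. Several things look just like the spindle: the one meant starts nearest to the robot's base.

How it is judged:
At the end, for the whole second after the job is handed in: The iron rests in both forks of the stand, point downhill: its point and its rear end each within 20 mm along the axis and 10 mm across it of their rest points, carried by the stand, at rest. The spool is on the spindle, upright, flat on the wooden base (within 4 mm), at rest (x of stand_tip in the frame of iron between 0.115 and 0.155 m and y of stand_tip in the frame of iron between -0.01 and 0.01 m and z of stand_tip in the frame of iron between -0.01 and 0.01 m and x of stand_butt in the frame of iron between -0.08 and -0.04 m and y of stand_butt in the frame of iron between -0.01 and 0.01 m and z of stand_butt in the frame of iron between -0.01 and 0.01 m and contact force between iron and stand above 0.3 N and linear speed of each of iron, spool below 0.02 m/s and horizontal distance between spool and spindle_seat below 0.006 m and z of spool in the frame of spindle_seat between -0.003 and 0.004 m and angle between spool's own z axis and vertical below 0.06 rad); the robot touches nothing.
It fails at once if the flux bottle or the foil roll is shifted by more than 25 mm or the bottle is tipped (distance of any of flux, foil from where it was at the start of the episode above 0.025 m or angle between flux's own z axis and vertical above 0.4 rad).
It fails at once if the iron hits the stand harder than 50 N (contact force between iron and stand above 50 N).
It fails at once if the spool is dropped onto its base: it comes within 20 mm of it at more than 0.5 m/s (horizontal distance between spool and spindle_seat below 0.01 m and z of spool in the frame of spindle_seat below 0.02 m and linear speed of spool above 0.5 m/s).
It also fails if it takes over 61 s, if anything falls off the work surface, if the arm or the gripper's body presses on something with over 40 N, if the wrist force passes 120 N, or if a joint passes its speed limit or range.

ROBOT

A 7-joint arm with a two-finger parallel gripper is mounted at the origin on the work surface. World frame = base frame: x ahead of the robot, y to its left, z up, the work surface at z = 0. Lengths are in m, angles in rad, forces in N, time in s.
With the tool pointing down it reaches from about 0.425 to 0.925 m from the base axis. Payload 6.8 kg.
Tool frame: the origin (TCP) lies between the finger pads; the fingertips stand r.tips_ahead ahead of it and the grasp point (between the pads) lies 5 mm behind it (r.tips_ahead is the distance from the TCP to the fingertips, in m); z points along the fingers, y is the line along which they close (so a half turn about z gives the same grasp; the last joint's range is limited). The gripper opens to 85 mm and grips with 20 to 120 N. Pads are 22 mm wide; open, the fingers measure 114 mm over their backs; the gripper's body (76 mm by 85 mm) begins 54 mm behind the grasp point. The pads swing forward as they close: fully open they stand 13 mm farther back than shut.
Start: joints at [-1.354, 0.477, 0.022, 1.555, -0.011, 1.109, -0.083], TCP at [0.215, 0.64, 0.245] pointing down, gripper open.
Joint ranges: [-2.96, 2.96], [-0.34, 2.1], [-1.41, 1.46], [0.24, 2.44], [-1.37, 4.51], [0.17, 1.92], [-2.96, 2.96]. Speed limits (rad/s): [2.39, 2.39, 3.14, 3.14, 3.14, 3.14, 3.14].

INTERFACE

Orientations are given as a rotation vector (axis times angle).
In Python, from bench import r gives the robot as it stands.
- The arm moves only by the tool move_arm, never from a script. Its argument "rows" is one flat list of numbers, 4 for each row, row after row: the shift along the tool's x, y, z in cm, then the turn about the tool's z in degrees. In form: [tx, ty, tz, twist, tx, ty, tz, twist, ...]. A call has 1 to 10 rows; each row is the pose to reach, as a shift and turn from the pose commanded when the call began, along the tool's axes at that moment; what a row does not reach only later rows make up. A row lasts 1/8 s, in which the tool goes at most 62.5 mm and 10.7 degrees, less where a joint would pass 70% of its speed; a pose out of reach is approached as far as the arm can. A call with a gripper value outside its range is refused whole. "fingers" is the opening, from 0 (shut) to 1 (fully open), set as the call begins (left out, the last holds). The fingers move at their own pace and stop on an object; "newtons" is the grip in N (left out, the last holds). Time passes only in rows, so rows that repeat a pose let the fingers close. It gives the time, the measured TCP pose, the force, the opening and the grip force at its end, in the units of the state.
- r.get_obs(): the state, without advancing time (a new reading comes with each control period).
- r.grab_frame(name): name is "scene" or "side" or "wrist"; returns the picture (420x560x3 uint8, blue, green, red); there is no depth.
- r.camera_params(name): a dict with "fx", "fy", "cx", "cy" (pixels), "world_from_camera" (4x4, takes a point from camera to world coordinates). Camera axes: x right, y down, z forward; pixel columns grow to the right and rows downward; lengths in m; the calibration is good to about 2 mm. The wrist camera is an equidistant fisheye: a pixel r from the principal point sees the ray r / f radians off the axis. A picture is of the moment at which its call begins: read the wrist's pose just before it. camera_params takes no time and is no camera call; for the wrist camera it gives the pose at the moment of the call.
- r.hand_in(): hands the job in; it is judged then, once.
The state is a dict: "clock": time; "joints": joint angles; "qvel": joint speeds; "tau": joint torques, N m; "tcp_pos": TCP position; "orientation": TCP orientation; "contact_force": force on the tool from outside, world axes, zero at the start; "moment": the same for the moment, N m; "grip_width": finger opening in m; "gripper_force": force on a finger pad.
Only numpy, scipy, OpenCV 4.12 (cv2) and the standard library are available. Lean on these libraries where they do the work, as an engineer would, in place of code of your own. Each camera call takes 0.05 s, during which the arm holds its last target. There are 200 camera calls.

## Working session

There is one attempt and no reset: what is moved stays moved. The work goes in short steps, Python scripts to look and compute and a tool call to move; the robot and the scene stay as the last step left them, time stands still between calls to the robot, and variables do not carry over. Pictures are saved under pics/ and viewed, at most 10 in all, crops included, and the job is handed in when it is done.

Besides the shell and the picture viewer there is one more tool, called as name(argument=value, ...), one argument or row to a line, values as JSON. move_arm: Moves the arm, as the interface text tells. Its arguments: {"type":"object","properties":{"rows":{"type":"array"},"fingers":{"type":"number"},"newtons":{"type":"number"}},"required":["rows"]}

```bash
ls; mkdir -p pics; python3 - <<'E'
from bench import r
import cv2,numpy as np
a=r.grab_frame("scene");b=r.grab_frame("side");w=r.grab_frame("wrist")
cv2.imwrite("pics/scene0.png",a);cv2.imwrite("pics/side0.png",b);cv2.imwrite("pics/wrist0.png",w)
for n in("scene","side","wrist"):
    p=r.camera_params(n);print(n,p["fx"],p["fy"],p["cx"],p["cy"],np.round(p["world_from_camera"],3).tolist())
print(r.tips_ahead);o=r.get_obs();print(o)
E
```

```text
pics
scene 530.2951866109174 530.2951866109174 280.76314636300066 213.19444807726074 [[0.297, 0.506, -0.81, 1.66], [0.955, -0.155, 0.253, -0.326], [0.002, -0.848, -0.53, 0.787], [0.0, 0.0, 0.0, 1.0]]
side 455.61210006321573 455.61210006321573 284.4501085285736 204.64574764570685 [[0.94, -0.174, 0.292, 0.294], [-0.34, -0.537, 0.772, -0.861], [0.022, -0.826, -0.564, 0.722], [0.0, 0.0, 0.0, 1.0]]
wrist 325.19226210127806 325.19226210127806 277.7731820105701 208.0512000606431 [[0.319, 0.907, 0.275, 0.146], [0.948, -0.305, -0.095, 0.663], [-0.002, 0.291, -0.957, 0.373], [0.0, 0.0, 0.0, 1.0]]
0.014
{'clock': 0.15, 'joints': array([-1.35412771,  0.47764445,  0.02234767,  1.55621022, -0.01150571,
        1.1092954 , -0.08310156]), 'qvel': array([-0.00214529, -0.00193031,  0.00166844, -0.00272637,  0.0003786 ,
        0.00130809, -0.00046732]), 'tau': array([ 2.21551578e-03, -5.96927011e+01,  1.60972908e+00, -2.81493348e+01,
        1.25969501e-02,  6.45306005e-03,  1.95088933e-05]), 'tcp_pos': array([0.21525032, 0.63930226, 0.24453207]), 'orientation': array([-5.07864236e-01, -3.10013260e+00,  2.23497970e-03]), 'contact_force': array([ 0.07569153, -0.87694539, -0.64825456]), 'moment': array([-0.00167491,  0.06427516, -0.01238923]), 'gripper_force': 0.0, 'grip_width': 0.08546693378422499}
```

View images.

View pics/scene0.png

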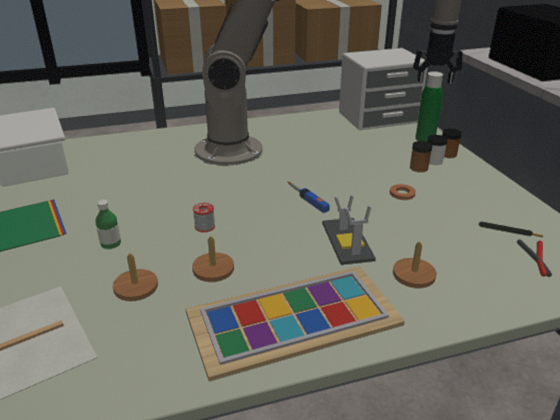

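View pics/side0.png

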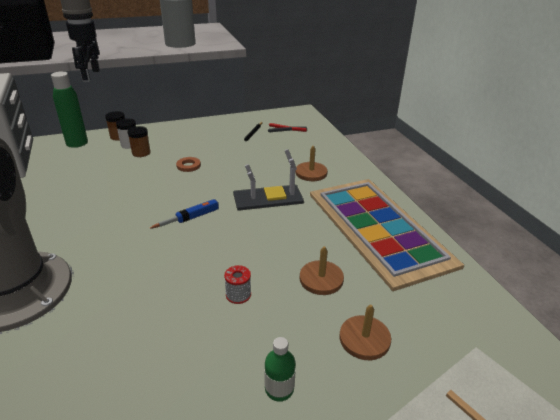

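```bash
cat > h.py <<'E'
import numpy as np,cv2
from bench import r
def ray(n,uv,P=None):
    P=P or r.camera_params(n);T=np.array(P["world_from_camera"])
    x=(uv[0]-P["cx"])/P["fx"];y=(uv[1]-P["cy"])/P["fy"]
    if n=="wrist":
        th=np.hypot(x,y);s=np.sin(th)/max(th,1e-9);d=np.array([x*s,y*s,np.cos(th)])
    else: d=np.array([x,y,1.])
    return T[:3,3],T[:3,:3]@d/np.linalg.norm(d)
def onz(n,uv,z,P=None):
    o,d=ray(n,uv,P);return o+d*(z-o[2])/d[2]
def tri(obs): # [(name,uv[,P])]
    A=np.zeros((3,3));b=np.zeros(3);L=[]
    for q in obs:
        o,d=ray(*q);M=np.eye(3)-np.outer(d,d);A+=M;b+=M@o;L.append((o,M))
    p=np.linalg.solve(A,b);return p,max(np.linalg.norm(M@(p-o)) for o,M in L)
def blobs(img,lo,hi,roi,amin=15):
    x0,y0,x1,y1=roi;hsv=cv2.cvtColor(img,cv2.COLOR_BGR2HSV)
    m=cv2.inRange(hsv,np.array(lo),np.array(hi));k=np.zeros_like(m);k[y0:y1,x0:x1]=m[y0:y1,x0:x1]
    n,l,s,c=cv2.connectedComponentsWithStats(k)
    return k,[(s[i].tolist(),c[i].round(1).tolist()) for i in np.argsort(-s[1:,4])+1 if s[i,4]>=amin] if n>1 else []
E
python3 - <<'E'
from h import *
S={"A":((213,267),(322,277)),"B":((135,285),(365,337)),"C":((415,272),(311,171))}
for k,(a,b) in S.items(): 
  p=onz("scene",a,.015);q=onz("side",b,.015);print(k,p.round(3),q.round(3),np.hypot(*p[:2]).round(3))
for k,a,b in[("iron",(315,201),(200,211)),("spooltop",(204,209),(238,274)),("flux",(107,240),(280,385)),("foil",(402,191),(189,164)),("stand",(348,241),(268,198))]:
  print(k,onz("scene",a,.0).round(3),onz("side",b,.0).round(3),tri([("scene",a),("side",b)]))
a=cv2.imread("pics/scene0.png");b=cv2.imread("pics/side0.png")
c1=cv2.resize(a[165:300,90:300],None,fx=3,fy=3,interpolation=2)[:300,:]
def crop(i,x,y,w,h,f): return cv2.resize(i[y:y+h,x:x+w],None,fx=f,fy=f,interpolation=cv2.INTER_CUBIC)
t=np.hstack([crop(a,90,185,200,150,2),crop(b,200,240,200,150,2)])
u=np.hstack([crop(a,280,165,133,100,3)[:300,:400],crop(b,200,145,133,100,3)[:300,:400]])
cv2.imwrite("pics/crop1.png",np.vstack([t,np.pad(u,((0,0),(0,800-u.shape[1]),(0,0)))]))
E
```

```text
A [ 0.662 -0.182  0.015] [ 0.643 -0.189  0.015] 0.687
B [ 0.676 -0.363  0.015] [ 0.655 -0.369  0.015] 0.767
C [0.82  0.265 0.015] [0.802 0.255 0.015] 0.861
iron [0.422 0.165 0.   ] [0.438 0.17  0.   ] (array([0.43669955, 0.15855991, 0.00854671]), np.float64(0.0005920948244865379))
spooltop [ 0.372 -0.152  0.   ] [ 0.472 -0.104  0.   ] (array([ 0.45866009, -0.16291199,  0.05407725]), np.float64(0.0012627411255334284))
flux [ 0.45  -0.419  0.   ] [ 0.468 -0.405  0.   ] (array([ 0.46580289, -0.41566436,  0.01203422]), np.float64(0.0029458898761259137))
foil [0.444 0.435 0.   ] [0.456 0.439 0.   ] (array([0.45470842, 0.42809412, 0.00652831]), np.float64(0.0005770248271680197))
stand [0.638 0.175 0.   ] [0.635 0.174 0.   ] (array([ 0.63594983,  0.17614458, -0.00151713]), np.float64(0.00012030139791544929))
```

View pics/crop1.png

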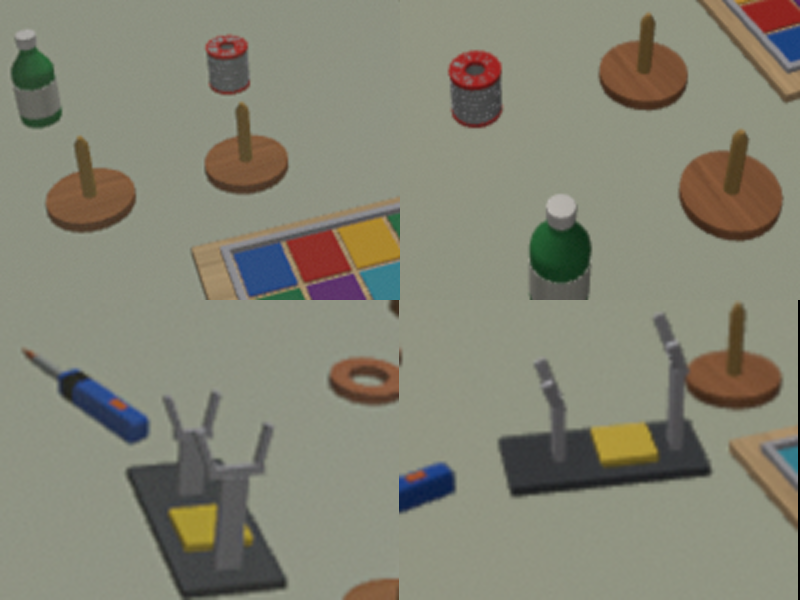

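```bash
python3 - <<'E'
from h import *
a=cv2.imread("pics/scene0.png");b=cv2.imread("pics/side0.png")
def line(img,roi):
    k,bl=blobs(img,(105,90,40),(130,255,255),roi);pts=np.argwhere(k)[:,::-1].astype(np.float32)
    vx,vy,x,y=cv2.fitLine(pts,cv2.DIST_HUBER,0,.01,.01).ravel();return bl,(vx,vy,x,y)
for n,i,roi in(("scene",a,(280,170,340,220)),("side",b,(145,190,225,235))):
    bl,(vx,vy,x,y)=line(i,roi);print(n,bl)
    p=onz(n,(x,y),.016);q=onz(n,(x+10*vx,y+10*vy),.016);d=q-p;print(p,np.arctan2(d[1],d[0]))
# tips
tip=tri([("scene",(280+24/3,165+51/3)),("side",(152.5,227))]);print("tip",tip)
print(onz("scene",(288,182),.013),onz("side",(152.5,227),.013))
# stand base corners from crop (dark) : yellow tray
for n,i,roi in(("scene",a,(330,225,375,255)),("side",b,(255,180,300,205))):
    k,bl=blobs(i,(22,120,100),(35,255,255),roi);print(n,bl[:2])
# prong tips: low fork left/right, high fork, crop px
C=lambda x,y:(280+x/3,165+y/3); D=lambda x,y:(200+(x-400)/3,145+(y-300)/3)
C=lambda x,y:(280+x/3,165+(y-300)/3)
# red spool top
for n,i,roi in(("scene",a,(185,195,225,235)),("side",b,(220,260,260,305))):
    hsv=cv2.cvtColor(i,cv2.COLOR_BGR2HSV);m=((hsv[...,0]<8)|(hsv[...,0]>172))&(hsv[...,1]>120)
    ys,xs=np.where(m);s=(xs>roi[0])&(xs<roi[2])&(ys>roi[1])&(ys<roi[3]);mm=np.zeros(m.shape,np.uint8);mm[ys[s],xs[s]]=255
    cs=max(cv2.findContours(mm,0,2)[0],key=cv2.contourArea);e=cv2.fitEllipse(cv2.convexHull(cs));print(n,e,onz(n,e[0],.06))
# spindle tops by crop
sa=(90+241/2,185+103/2);sb=(200+(648-400)/2,240+15/2)
print("spindle top",tri([("scene",sa),("side",sb)]))
print("prongs low", [tri([("scene",C(*p)),("side",D(*q))]) for p,q in(((168,398),(543,363)),((214,394),(543,363)))])
E
```

```text
scene [([304, 191, 25, 21, 246], [315.9, 201.2])]
[0.44546682 0.15564427 0.016     ] 0.257825126535025
side [([185, 200, 33, 19, 314], [201.6, 208.8]), ([176, 212, 7, 10, 53], [179.3, 216.4])]
[0.43322386 0.15371384 0.016     ] 0.24611392896626738
tip (array([0.3080575 , 0.11928552, 0.01136246]), np.float64(0.0008939852565448017))
[0.31235879 0.11743804 0.013     ] [0.30780647 0.11849441 0.013     ]
scene [([336, 233, 16, 15, 185], [344.7, 239.6])]
side [([264, 186, 22, 14, 236], [274.5, 192.3])]
scene ((202.8689727783203, 208.28810119628906), (11.393756866455078, 20.609922409057617), 84.5017318725586) [ 0.46568141 -0.167478    0.06      ]
side ((237.06739807128906, 274.8353576660156), (19.516103744506836, 26.143510818481445), 84.55323791503906) [ 0.45451521 -0.16921686  0.06      ]
spindle top (array([ 0.64661354, -0.17954165,  0.09178284]), np.float64(0.00029095788262067067))
prongs low [(array([0.57903409, 0.16410826, 0.10928475]), np.float64(0.010088505321206821)), (array([0.58465309, 0.2000551 , 0.09961996]), np.float64(0.00014149107472756812))]
```

move_arm(
  rows=[-36.8,-38.9,0,-33,-36.8,-38.9,0,-33,-36.8,-38.9,0,-33,-36.8,-38.9,0,-33,-36.8,-38.9,0,-33,-36.8,-38.9,0,-33,-36.8,-38.9,0,-33,-36.8,-38.9,0,-33,-36.8,-38.9,0,-33,-36.8,-38.9,0,-33],
)

```text
clock: 1.4
tcp_pos: [0.4409, 0.1506, 0.2453]
orientation: [0.384, -3.118, 0.001]
contact_force: [-0.7, 0.7, -0.1]
grip_width: 0.0855
gripper_force: 0.0
```

```bash
cat >> h.py <<'E'
from scipy.spatial.transform import Rotation as Ro
def snap(n,f):
    P=r.camera_params(n);i=r.grab_frame(n);cv2.imwrite(f"pics/{f}.png",i);return i,P
def go(target,xang=None): # cm & deg in tool axes from present pose (tcp target, tool-x world heading in rad)
    o=r.get_obs();R=Ro.from_rotvec(o["orientation"]).as_matrix();t=R.T@(np.array(target)-o["tcp_pos"])*100
    tw=0 if xang is None else -np.degrees((xang-np.arctan2(R[1,0],R[0,0])+np.pi)%(2*np.pi)-np.pi)
    return t.round(2),round(tw,2)
def st():
    o=r.get_obs();R=Ro.from_rotvec(o["orientation"]).as_matrix()
    print(round(o["clock"],2),o["tcp_pos"].round(4),"xang",np.arctan2(R[1,0],R[0,0]).round(4),"z",R[:,2].round(3),o["contact_force"].round(1),o["grip_width"].round(4),o["gripper_force"],o["joints"].round(2))
E
python3 - <<'E'
from h import *
st();i,P=snap("wrist","w1");print(r.tips_ahead)
E
```

```text
Traceback (most recent call last):
  File "h.py", line 31, in st
    print(round(o["clock"],2),o["tcp_pos"].round(4),"xang",np.arctan2(R[1,0],R[0,0]).round(4),"z",R[:,2].round(3),o["contact_force"].round(1),o["grip_width"].round(4),o["gripper_force"],o["joints"].round(2))
                                                                                                                                              ^^^^^^^^^^^^^^^^^^^^^
AttributeError: 'float' object has no attribute 'round'
```

```bash
sed -i 's/o\["grip_width"\].round(4)/round(o["grip_width"],4)/' h.py
python3 - <<'E'
from h import *
st();i,P=snap("wrist","w1");print(r.tips_ahead)
import pickle;pickle.dump(P,open("w1.pkl","wb"))
E
```

```text
1.4 [0.4409 0.1506 0.2453] xang -2.8964 z [ 0.    -0.001 -1.   ] [-0.7  0.7 -0.1] 0.0855 0.0 [-0.61  0.13  0.16  2.05 -0.02  0.97  1.38]
0.014
```

View pics/w1.png

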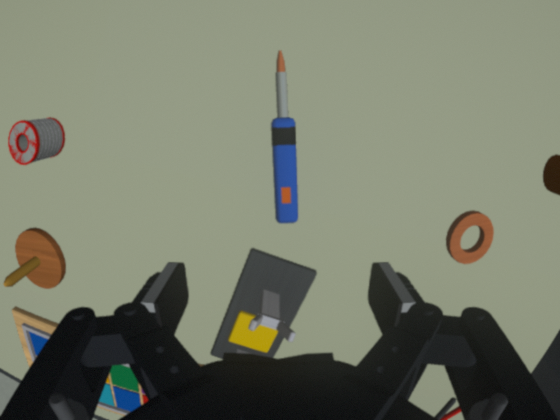

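move_arm(
  rows=[-22,-1.5,-5,0,-22,-1.5,-5,0,-22,-1.5,-5,0,-22,-1.5,-5,0,-22,-1.5,-5,0],
)

```text
clock: 2.08
tcp_pos: [0.6582, 0.1963, 0.2945]
orientation: [-0.397, 3.116, 0.001]
contact_force: [-0.3, 0.5, -0.7]
grip_width: 0.0854
gripper_force: 0.0
```

```bash
python3 - <<'E'
from h import *
import pickle
i,P=snap("wrist","w2");pickle.dump(P,open("w2.pkl","wb"));st()
P=pickle.load(open("w1.pkl","rb"));i=cv2.imread("pics/w1.png")
k,bl=blobs(i,(105,120,50),(130,255,255),(260,100,310,230));print(bl[:2])
pts=[]
for y in range(70,222,8):
    g=cv2.cvtColor(i,cv2.COLOR_BGR2HSV)[y,262:312].astype(int)
    row=i[y,255:320].astype(int);bg=np.median(np.r_[row[:6],row[-6:]],axis=0);d=np.abs(row-bg).sum(1)>60
    x=np.where(d)[0]
    if len(x): a,b=255+x[0],255+x[-1];print(y,a,b,[onz("wrist",((a+b)/2,y),.013,P)[:2].round(4).tolist()])
print("tip",onz("wrist",(281,51),.013,P),"rear",onz("wrist",(287,222),.02,P))
print(tri([("wrist",(281,51),P),("scene",(288,182)),("side",(152.5,227))]))
E
```

```text
2.12 [0.6566 0.1957 0.2942] xang -2.8885 z [-0.001  0.    -1.   ] [ 0.2  0.5 -0.1] 0.0851 0.0 [-0.52  0.46  0.21  1.48 -0.1   1.21  1.52]
[([274, 144, 23, 78, 1413], [285.5, 180.5]), ([273, 118, 22, 10, 195], [283.2, 122.6])]
70 276 285 [[0.3231, 0.1232]]
78 275 279 [[0.3328, 0.1217]]
86 275 280 [[0.3413, 0.1244]]
94 276 280 [[0.3499, 0.1271]]
102 276 280 [[0.3585, 0.1293]]
110 277 281 [[0.3669, 0.1325]]
118 274 292 [[0.3744, 0.1389]]
126 271 295 [[0.383, 0.1411]]
134 271 295 [[0.3917, 0.1433]]
142 271 296 [[0.4002, 0.146]]
150 272 296 [[0.4088, 0.1487]]
158 272 296 [[0.4175, 0.151]]
166 273 296 [[0.4262, 0.1538]]
174 273 296 [[0.4351, 0.156]]
182 273 296 [[0.4441, 0.1583]]
190 274 297 [[0.4529, 0.1617]]
198 274 297 [[0.4621, 0.1641]]
206 274 297 [[0.4714, 0.1665]]
214 275 297 [[0.4807, 0.1695]]
tip [0.30195767 0.11852359 0.013     ] rear [0.48762133 0.172297   0.02      ]
(array([0.30526452, 0.11927458, 0.01108297]), np.float64(0.0036901442896653063))
```

View pics/w2.png

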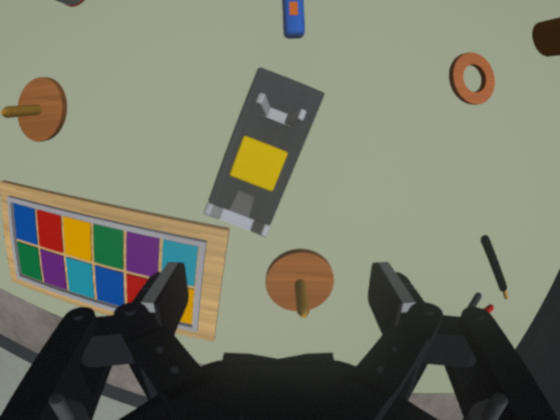

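```bash
python3 - <<'E'
from h import *
import pickle
P=pickle.load(open("w2.pkl","rb"));i=cv2.imread("pics/w2.png")
hsv=cv2.cvtColor(i,cv2.COLOR_BGR2HSV);print(hsv[150,225],hsv[90,250],i[150,225],i[90,220])
m=((i.max(2)<95)&(i.max(2)-i.min(2).astype(int)<25)).astype(np.uint8);k=np.zeros_like(m);k[55:250,190:340]=m[55:250,190:340]
k=cv2.morphologyEx(k,cv2.MORPH_OPEN,np.ones((3,3)))
c=max(cv2.findContours(k,0,1)[0],key=cv2.contourArea)[:,0]
W=np.array([onz("wrist",p,.012,P)[:2] for p in c],np.float32)
(cx,cy),(w,h),an=cv2.minAreaRect(W);print(cx,cy,w,h,an);print(cv2.boxPoints(((cx,cy),(w,h),an)))
for p in((260,68),(324,94),(265,236),(205,213)):print(p,onz("wrist",p,.012,P)[:2].round(4))
for nm,roi in(("tray",(225,130,295,195)),):
    kk,bl=blobs(i,(22,120,100),(35,255,255),roi);print(nm,bl[:1],onz("wrist",bl[0][1],.02,P))
def crop(i,x,y,w,h,f): return cv2.resize(i[y:y+h,x:x+w],None,fx=f,fy=f,interpolation=cv2.INTER_CUBIC)
a=cv2.imread("pics/scene0.png");b=cv2.imread("pics/side0.png")
cv2.imwrite("pics/crop2.png",np.hstack([crop(i,196,60,132,186,3),np.vstack([crop(a,320,190,60,75,4)[:,:240],np.zeros((258,240,3),np.uint8)]),]))
L=crop(i,196,60,132,186,3);A=crop(a,325,190,50,70,5)[:,:250]
B=crop(b,235,145,65,65,6)[:,:390]
can=np.zeros((600,800,3),np.uint8);can[:558,:396]=L;can[:290,400:650]=A[:290];can[295:595,400:790]=B[:300];cv2.imwrite("pics/crop2.png",can)
E
```

```text
[ 38  36 136] [50 11 71] [117 136 131] [141 164 156]
0.6434227824211121 0.17016951739788055 0.08787134289741516 0.20341889560222626 82.68416595458984
[[0.5369466  0.13954306]
 [0.7387095  0.11363996]
 [0.74989897 0.20079598]
 [0.54813606 0.22669908]]
(260, 68) [0.5379 0.1417]
(324, 94) [0.5494 0.227 ]
(265, 236) [0.7509 0.2015]
(205, 213) [0.7394 0.1149]
tray [([229, 136, 59, 56, 2090], [258.0, 163.0])] [0.65471422 0.16903115 0.02      ]
```

View pics/crop2.png

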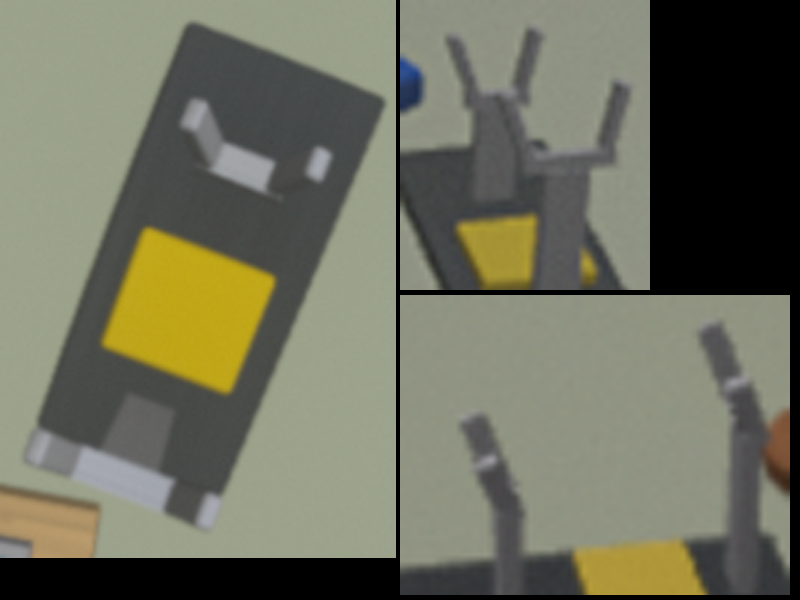

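```bash
python3 - <<'E'
from h import *
import pickle
P=pickle.load(open("w2.pkl","rb"))
T={"lowL":((262,95.3),(336.2,197.6),(249.3,172.5)),"lowR":((303,112.3),(351.8,196.6),(247,165.5)),
"hiL":((209.3,206.7),(345.8,209.2),(291.2,159.5)),"hiR":((266.3,229.3),(369.2,206.8),(287,150.2))}
Q={}
for k,(w,s,d) in T.items():
    p,e=tri([("wrist",w,P),("scene",s),("side",d)]);Q[k]=p
    print(k,p.round(4),e.round(4),tri([("scene",s),("side",d)])[0].round(4),onz("wrist",w,p[2],P)[:2].round(4))
l=(Q["lowL"]+Q["lowR"])/2;h=(Q["hiL"]+Q["hiR"])/2;print(l,h,np.arctan2(h[1]-l[1],h[0]-l[0]),np.linalg.norm(h-l))
for n,c in(("lowfork",(Q["lowR"]-Q["lowL"])),("hi",Q["hiR"]-Q["hiL"])):print(n,np.arctan2(-c[0],c[1]),np.linalg.norm(c))
for n,uvz in(("A",((42,108),.015)),):print(onz("wrist",uvz[0],uvz[1],P))
print("spool w1, spindle w1");P1=pickle.load(open("w1.pkl","rb"))
print(onz("wrist",(24,140),.06,P1),onz("wrist",(40,256),.015,P1))
print(tri([("wrist",(24,140),P1),("scene",(202.9,208.3)),("side",(237.1,274.8))]))
print(tri([("wrist",(7,284),P1),("scene",(210.5,236.5)),("side",(324,247.5))]))
E
```

```text
lowL [0.5769 0.1597 0.1008] 0.0029 [0.5786 0.1611 0.1004] [0.5745 0.1581]
lowR [0.5825 0.2019 0.099 ] 0.0019 [0.5838 0.2023 0.099 ] [0.5807 0.2012]
hiL [0.6881 0.1372 0.1341] 0.0014 [0.6888 0.138  0.1341] [0.6869 0.1363]
hiR [0.6962 0.194  0.1338] 0.0008 [0.6968 0.1939 0.1341] [0.6954 0.1939]
[0.5797174  0.18077528 0.09987624] [0.69212998 0.1656294  0.13394372] -0.13392815763255472 0.11843386388755049
lowfork -0.13118323132948434 0.0426050002345965
hi -0.1425998598109619 0.057404439206753144
[ 0.64396928 -0.17252556  0.015     ]
spool w1, spindle w1
[ 0.45319409 -0.16370029  0.06      ] [ 0.63661988 -0.17302888  0.015     ]
(array([ 0.45527953, -0.16628895,  0.0556489 ]), np.float64(0.0017395125061332476))
(array([ 0.64694981, -0.17940502,  0.0918869 ]), np.float64(0.00043468941376893566))
```

```bash
python3 - <<'E'
from h import *
st();print(go((.4265,.1535,.10),-2.865))
E
```

```text
2.12 [0.6566 0.1957 0.2942] xang -2.8885 z [-0.001  0.    -1.   ] [ 0.2  0.5 -0.1] 0.0851 0.0 [-0.52  0.46  0.21  1.48 -0.1   1.21  1.52]
(array([23.31,  1.66, 19.46]), np.float64(-1.34))
```

move_arm(
  rows=[10,0.7,3,-1.3,23.3,1.7,12,-1.3,23.3,1.7,19.4,-1.3,23.3,1.7,19.4,-1.3,23.3,1.7,19.4,-1.3,23.3,1.7,19.4,-1.3,23.3,1.7,19.4,-1.3,23.3,1.7,19.4,-1.3],
)

```text
clock: 3.12
tcp_pos: [0.4284, 0.1533, 0.1025]
orientation: [-0.429, 3.109, 0.002]
contact_force: [0.6, 0.1, 0.4]
grip_width: 0.0852
gripper_force: 0.0
```

```bash
python3 - <<'E'
from h import *
i,P=snap("wrist","w3");st();print(go((.4265,.1535,.017),-2.865))
for y in range(60,250,12):
    row=i[y,230:340].astype(int);bg=np.median(row,axis=0);x=np.where(np.abs(row-bg).sum(1)>90)[0]
    if len(x):print(y,230+x[0],230+x[-1],onz("wrist",((460+x[0]+x[-1])/2,y),.02,P)[:2].round(4))
k,bl=blobs(i,(105,120,50),(130,255,255),(200,0,360,420),100);print(bl[:3])
E
```

```text
3.17 [0.4284 0.1532 0.1024] xang -2.8677 z [ 0.003  0.002 -1.   ] [-0.8 -0.5 -0.6] 0.0854 0.0 [-0.6   0.33  0.15  2.2  -0.08  0.61  1.45]
(array([0.2 , 0.08, 8.54]), np.float64(-0.15))
60 271 285 [0.3249 0.1238]
72 269 275 [0.3336 0.1222]
84 269 275 [0.3412 0.1244]
96 270 275 [0.3486 0.1268]
108 270 275 [0.3561 0.1289]
120 270 275 [0.3636 0.131 ]
132 270 276 [0.3711 0.1334]
144 261 297 [0.3776 0.1392]
156 259 299 [0.3852 0.1414]
168 259 299 [0.3929 0.1436]
180 260 299 [0.4006 0.1461]
192 260 299 [0.4085 0.1483]
204 261 298 [0.4166 0.1506]
216 261 298 [0.4248 0.1529]
228 262 298 [0.4332 0.1556]
240 262 298 [0.4418 0.1581]
[([262, 183, 37, 116, 3538], [280.9, 236.5]), ([261, 138, 38, 18, 596], [279.6, 147.0])]
```

move_arm(
  rows=[0.5,0.1,4,-0.5,0.5,0.1,7,-0.5,0.5,0.1,8.4,-0.5,0.5,0.1,8.4,-0.5,0.5,0.1,8.4,-0.5],
)

```text
clock: 3.8
tcp_pos: [0.4228, 0.1523, 0.0182]
orientation: [-0.442, 3.109, 0.001]
contact_force: [-0.5, -0.9, 0.5]
grip_width: 0.0857
gripper_force: 0.0
```

move_arm(
  rows=[0,0,0,0,0,0,0,0,0,0,0,0,0,0,0,0,0,0,0,0,0,0,0,0],
  fingers=0,
  newtons=25,
)

```text
clock: 4.55
tcp_pos: [0.422, 0.1521, 0.0176]
orientation: [-0.442, 3.11, 0.0]
contact_force: [-0.8, -0.0, 5.6]
grip_width: 0.0252
gripper_force: 25.9
```

move_arm(
  rows=[0,0,-3,0,0,0,-8,0,0,0,-13,0,0,0,-18,0,0,0,-18,0,0,0,-18,0,0,0,-18,0],
)

```text
clock: 5.42
tcp_pos: [0.4207, 0.1514, 0.1956]
orientation: [0.442, -3.107, 0.002]
contact_force: [0.2, -0.8, -1.3]
grip_width: 0.0256
gripper_force: 25.4
```

```bash
python3 - <<'E'
from h import *
i,P=snap("wrist","w4");st();print(r.tips_ahead);print(go((.6485,.1716,.20),np.pi-.132))
snap("side","s4")
k,bl=blobs(i,(105,120,50),(130,255,255),(200,0,360,420),100);print(bl[:4])
T=r.get_obs();R=Ro.from_rotvec(T["orientation"]).as_matrix()
z=T["tcp_pos"][2]-.004
for y in range(40,330,20):
    m=np.where(k[y])[0]
    if len(m):p=onz("wrist",(m.mean(),y),z,P);print(y,m[0],m[-1],((R.T@(p-T["tcp_pos"]))*1000).round(1))
for b in bl[:2]:
  s=b[0]
  for y in(s[1],s[1]+s[3]):p=onz("wrist",(s[0]+s[2]/2,y),z+.009,P);print("edge",y,((R.T@(p-T["tcp_pos"]))*1000).round(1))
E
```

```text
5.47 [0.4208 0.1514 0.1957] xang -2.859 z [-0.003 -0.002 -1.   ] [-0.2 -0.  -1.6] 0.0255 25.371409356594086 [-0.65  0.16  0.18  2.14 -0.04  0.85  1.41]
0.014
(array([-22.42,  -4.41,  -0.5 ]), np.float64(23.75))
[([248, 243, 61, 115, 5782], [278.2, 295.2]), ([247, 168, 63, 35, 1795], [278.2, 186.9])]
180 250 306 [46.  -0.5  4.1]
200 253 304 [37.4 -0.3  4.1]
260 248 308 [ 9.3 -0.5  4. ]
280 249 308 [-1.1 -0.3  4. ]
300 250 307 [-12.3  -0.3   4. ]
320 251 304 [-24.4  -0.8   3.9]
edge 243 [21.5 -0.3 -4.9]
edge 358 [-42.3  -0.3  -5.1]
edge 168 [52.7 -0.3 -4.8]
edge 203 [38.6 -0.3 -4.9]
```

View pics/w4.png

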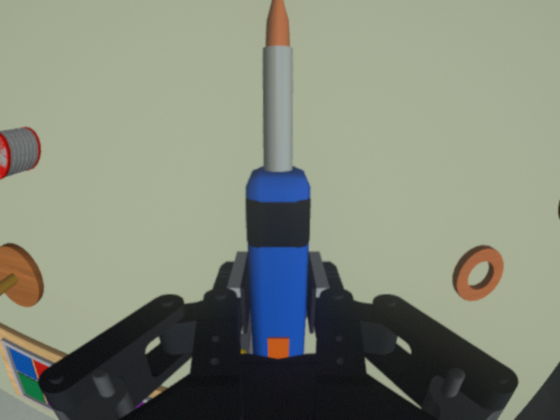

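move_arm(
  rows=[-5,-1,-1,6,-11,-2,-1,12,-17,-3.3,-1,18,-22.4,-4.4,-1,23.8,-22.4,-4.4,-1,23.8,-22.4,-4.4,-1,23.8,-22.4,-4.4,-1,23.8],
)

```text
clock: 6.4
tcp_pos: [0.648, 0.1722, 0.2069]
orientation: [-0.207, -3.133, 0.0]
contact_force: [0.8, 0.8, -2.0]
grip_width: 0.0255
gripper_force: 25.3
```

```bash
python3 - <<'E'
from h import *
st();print(go((.6485,.1716,.15),np.pi-.132))
E
```

```text
6.4 [0.648  0.1722 0.2069] xang 3.0095 z [-0.001  0.    -1.   ] [ 0.8  0.8 -2. ] 0.0255 25.329279005527496 [-0.56  0.52  0.29  1.62 -0.17  1.03  1.22]
(array([-0.07, -0.05,  5.69]), np.float64(-0.01))
```

move_arm(
  rows=[0,0,3,0,0,0,6,0,0,0,6.6,0,0,0,6.6,0,0,0,6.6,0],
  newtons=20,
)

```text
clock: 7.02
tcp_pos: [0.6501, 0.1724, 0.143]
orientation: [0.208, 3.132, 0.002]
contact_force: [1.0, -0.1, -0.2]
grip_width: 0.0254
gripper_force: 25.3
```

```bash
python3 - <<'E'
from h import *
st();a,_=snap("scene","a5");b,_=snap("side","b5")
def crop(i,x,y,w,h,f): return cv2.resize(i[y:y+h,x:x+w],None,fx=f,fy=f,interpolation=cv2.INTER_CUBIC)
cv2.imwrite("pics/crop5.png",np.hstack([crop(a,300,150,100,120,4),crop(b,220,120,100,120,4)]))
E
```

```text
7.03 [0.6501 0.1724 0.143 ] xang 3.0088 z [ 0.002  0.001 -1.   ] [ 1.  -0.1 -0.2] 0.0254 25.285455286502838 [-0.54  0.58  0.27  1.67 -0.19  0.91  1.24]
```

View pics/crop5.png

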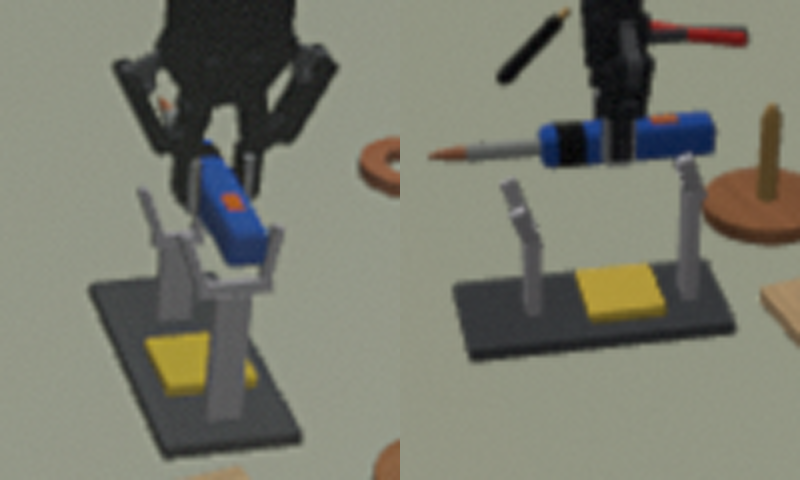

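move_arm(
  rows=[-0.1,0,0.5,0,-0.1,0,1,0,-0.1,0,1.4,0,-0.1,0,1.8,0,-0.1,0,1.8,0],
  newtons=20,
  fingers=0,
)

```text
clock: 7.75
tcp_pos: [0.6501, 0.1722, 0.1232]
orientation: [-0.208, -3.135, -0.0]
contact_force: [-2.1, -0.1, 0.2]
grip_width: 0.0251
gripper_force: 25.9
```

move_arm(
  rows=[0,0,0.2,0,0,0,0.4,0,0,0,0.6,0,0,0,0.6,0],
)

```text
clock: 8.25
tcp_pos: [0.65, 0.1722, 0.117]
orientation: [-0.208, -3.134, -0.0]
contact_force: [-3.2, 0.5, 1.3]
grip_width: 0.0256
gripper_force: 26.5
```

move_arm(
  rows=[0,0,0.2,0,0,0,0.4,0,0,0,0.6,0,0,0,0.6,0],
)

```text
clock: 8.75
tcp_pos: [0.6501, 0.1721, 0.1109]
orientation: [-0.208, -3.134, 0.0]
contact_force: [-2.7, 0.4, 0.6]
grip_width: 0.0256
gripper_force: 26.9
```

```bash
python3 - <<'E'
from h import *
st();a,_=snap("scene","a6");b,_=snap("side","b6")
def crop(i,x,y,w,h,f): return cv2.resize(i[y:y+h,x:x+w],None,fx=f,fy=f,interpolation=cv2.INTER_CUBIC)
cv2.imwrite("pics/crop6.png",np.hstack([crop(a,300,150,100,120,4),crop(b,220,120,100,120,4)]))
E
```

```text
8.75 [0.6501 0.1721 0.1109] xang 3.0089 z [-0. -0. -1.] [-2.7  0.4  0.6] 0.0256 26.890445351600647 [-0.53  0.62  0.26  1.68 -0.2   0.86  1.25]
```

View pics/crop6.png

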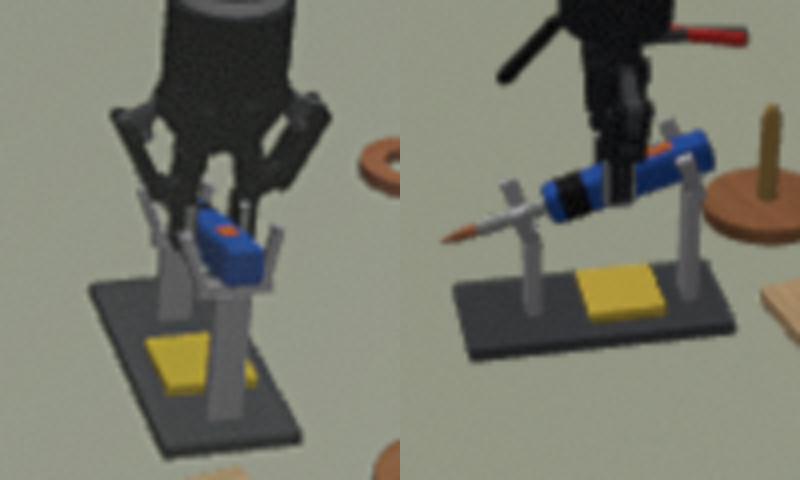

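move_arm(
  rows=[0,0,0.2,0,0,0,0.3,0,0,0,0.3,0],
)

```text
clock: 9.22
tcp_pos: [0.6505, 0.1718, 0.1084]
orientation: [0.209, 3.134, -0.0]
contact_force: [-2.3, 1.4, 2.4]
grip_width: 0.0254
gripper_force: 27.3
```

move_arm(
  rows=[0,0,0.1,0,0,0,0.2,0,0,0,0.2,0],
)

```text
clock: 9.6
tcp_pos: [0.6505, 0.1719, 0.1073]
orientation: [0.209, 3.134, 0.0]
contact_force: [-5.1, -0.0, 8.3]
grip_width: 0.0255
gripper_force: 28.3
```

move_arm(
  rows=[0,0,0,0,0,0,0,0,0,0,0,0,0,0,0,0,0,0,-6,0,0,0,-12,0,0,0,-14,0,0,0,-14,0],
  fingers=0.7,
)

```text
clock: 10.6
tcp_pos: [0.6509, 0.1722, 0.2477]
orientation: [0.208, 3.132, 0.002]
contact_force: [0.1, 0.6, -1.4]
grip_width: 0.0601
gripper_force: 0.0
```

```bash
python3 - <<'E'
from h import *
st();a,_=snap("scene","a7");b,_=snap("side","b7")
def crop(i,x,y,w,h,f): return cv2.resize(i[y:y+h,x:x+w],None,fx=f,fy=f,interpolation=cv2.INTER_CUBIC)
cv2.imwrite("pics/crop7.png",np.hstack([crop(a,300,150,100,120,4),crop(b,220,120,100,120,4)]))
print(go((.453,-.165,.235),-2.86))
E
```

```text
10.6 [0.6509 0.1722 0.2477] xang 3.0087 z [ 0.003  0.001 -1.   ] [ 0.1  0.6 -1.4] 0.0601 0.0 [-0.56  0.48  0.3   1.58 -0.16  1.11  1.22]
(array([ 14.99, -35.99,   1.02]), np.float64(-23.73))
```

View pics/crop7.png

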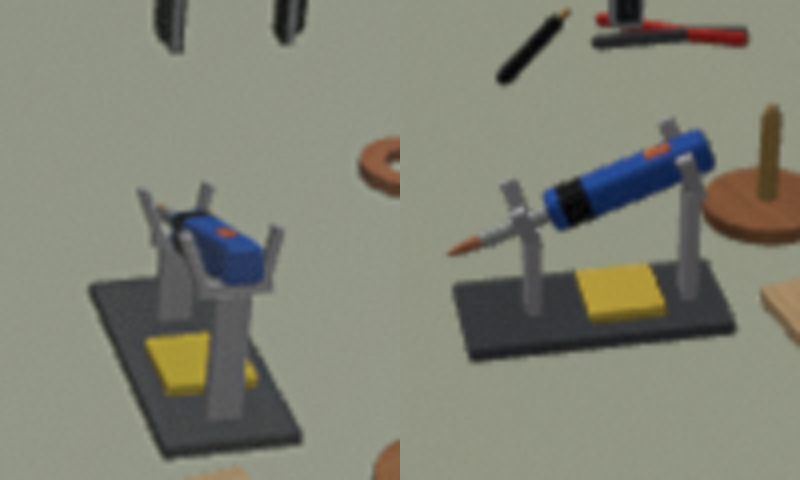

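move_arm(
  rows=[15,-36,1,-23.7,15,-36,1,-23.7,15,-36,1,-23.7,15,-36,1,-23.7,15,-36,1,-23.7,15,-36,1,-23.7,15,-36,1,-23.7,15,-36,1,-23.7,15,-36,1,-23.7],
  fingers=1,
)

```text
clock: 11.82
tcp_pos: [0.4546, -0.1632, 0.2356]
orientation: [0.444, -3.109, -0.001]
contact_force: [-0.1, 0.6, 0.8]
grip_width: 0.0855
gripper_force: 0.0
```

```bash
cat >> h.py <<'E'
def redmask(i):
    h=cv2.cvtColor(i,cv2.COLOR_BGR2HSV);return (((h[...,0]<6)|(h[...,0]>174))&(h[...,1]>140)&(h[...,2]>50)).astype(np.uint8)*255
E
python3 - <<'E'
from h import *
import pickle
st();i,P=snap("wrist","w8");pickle.dump(P,open("w8.pkl","wb"))
print("tip side ray",onz("side",(231.75,183.2),.059),"scene",onz("scene",(340,202.5),.059))
m=redmask(i)
for c in sorted(cv2.findContours(m,0,1)[0],key=cv2.contourArea)[-4:]:
    if len(c)>20:
        e=cv2.fitEllipse(c);print(cv2.boundingRect(c),cv2.contourArea(c),e)
        W=np.array([onz("wrist",p,.06,P)[:2] for p in c[:,0]],np.float32);print("  plane60",cv2.minEnclosingCircle(W),cv2.fitEllipse(W))
# brown spindle base
k,bl=blobs(i,(5,80,60),(16,220,220),(0,0,560,420),150);print(bl[:6])
E
```

```text
11.82 [ 0.4546 -0.1632  0.2356] xang -2.858 z [-0.001  0.001 -1.   ] [-0.1  0.6  0.8] 0.0855 0.0 [-0.1   0.17  0.36  2.03 -0.07  0.95  2.15]
tip side ray [0.53535333 0.19007799 0.059     ] scene [0.54224276 0.18900079 0.059     ]
(28, 0, 10, 67) 121.5 ((32.11330032348633, 33.69759750366211), (2.970721960067749, 70.14739227294922), 6.724177360534668)
  plane60 ((0.3497197926044464, -0.485927939414978), 0.040866218507289886) ((0.3510230481624603, -0.48626768589019775), (0.004446559585630894, 0.09521772712469101), 101.54222106933594)
(246, 163, 56, 55) 2328.0 ((273.6960144042969, 189.8419647216797), (54.01994323730469, 54.921756744384766), 90.51715087890625)
  plane60 ((0.45661017298698425, -0.16745226085186005), 0.027470633387565613) ((0.45660436153411865, -0.16732048988342285), (0.053056880831718445, 0.053720615804195404), 100.1509780883789)
[([188, 280, 74, 64, 3341], [225.6, 309.6]), ([70, 248, 63, 65, 2714], [102.2, 278.3])]
```

```bash
python3 - <<'E'
from h import *
print(go((.4565,-.167,.036)))
E
```

```text
(array([-0.07, -0.43, 19.98]), 0)
```

move_arm(
  rows=[-0.1,-0.4,5,0,-0.1,-0.4,10,0,-0.1,-0.4,15,0,-0.1,-0.4,19.9,0,-0.1,-0.4,19.9,0,-0.1,-0.4,19.9,0,-0.1,-0.4,19.9,0],
)

```text
clock: 12.75
tcp_pos: [0.4576, -0.1686, 0.0393]
orientation: [-0.44, 3.107, -0.002]
contact_force: [0.2, 0.7, -0.4]
grip_width: 0.085
gripper_force: 0.0
```

move_arm(
  rows=[0,0,0,0,0,0,0,0,0,0,0,0,0,0,0,0,0,0,0,0],
  fingers=0,
  newtons=50,
)

```text
clock: 13.38
tcp_pos: [0.4565, -0.1684, 0.0385]
orientation: [-0.44, 3.109, 0.0]
contact_force: [-3.1, 1.7, 11.5]
grip_width: 0.0524
gripper_force: 50.7
```

move_arm(
  rows=[0,0,-3,0,0,0,-8,0,0,0,-13,0,0,0,-16,0,0,0,-16,0,0,0,-16,0],
)

```text
clock: 14.12
tcp_pos: [0.4549, -0.1681, 0.196]
orientation: [0.44, -3.109, -0.001]
contact_force: [-0.5, -0.1, -3.9]
grip_width: 0.0522
gripper_force: 54.4
```

```bash
python3 - <<'E'
from h import *
import pickle
st();i,P=snap("wrist","w9");pickle.dump(P,open("w9.pkl","wb"))
T=r.get_obs();R=Ro.from_rotvec(T["orientation"]).as_matrix();z=T["tcp_pos"][2]+.024
m=redmask(i)
for c in sorted(cv2.findContours(m,0,1)[0],key=cv2.contourArea)[-2:]:
    if len(c)>20:
        W=np.array([onz("wrist",p,z,P) for p in c[:,0]],np.float32);ctr,rad=cv2.minEnclosingCircle(W[:,:2]);e=cv2.fitEllipse(W[:,:2]);print(cv2.boundingRect(c),ctr,rad,e)
        print("offset in tool mm",(R.T@(np.r_[e[0],z]-T["tcp_pos"])*1000).round(1))
k,bl=blobs(i,(5,80,60),(16,220,220),(0,0,560,420),150);print(bl[:6])
print(go((.648,-.178,.20),-2.858))
E
```

```text
14.12 [ 0.4549 -0.1681  0.196 ] xang -2.8606 z [-0.002  0.001 -1.   ] [-0.5 -0.1 -3.9] 0.0522 54.41264525055885 [-0.1   0.23  0.38  2.07 -0.11  0.86  2.19]Traceback (most recent call last):
  File "<stdin>", line 8, in <module>
cv2.error: OpenCV(4.12.0) /io/opencv/modules/imgproc/src/shapedescr.cpp:201: error: (-215:Assertion failed) count >= 0 && (depth == CV_32F || depth == CV_32S) in function 'minEnclosingCircle'
```

```bash
python3 - <<'E'
from h import *
import pickle
P=pickle.load(open("w9.pkl","rb"));i=cv2.imread("pics/w9.png")
T=r.get_obs();R=Ro.from_rotvec(T["orientation"]).as_matrix();z=T["tcp_pos"][2]+.0215
m=redmask(i)
for c in sorted(cv2.findContours(m,0,1)[0],key=cv2.contourArea)[-2:]:
    if len(c)>20:
        W=np.array([onz("wrist",p,z,P)[:2] for p in c[:,0]],np.float32);ctr,rad=cv2.minEnclosingCircle(W);e=cv2.fitEllipse(W);print(cv2.boundingRect(c),ctr,rad,e)
        print("offset in tool mm",(R.T@(np.r_[e[0],z]-T["tcp_pos"])*1000).round(1))
# hole: dark/bench blob inside red ring
print("brown in all views")
for n,f,roi in(("scene","a7",(180,225,245,285)),("side","b7",(295,240,350,300)),("wrist","w8",(150,240,300,380))):
    im=cv2.imread(f"pics/{f}.png");Q=pickle.load(open("w8.pkl","rb")) if n=="wrist" else None
    k,bl=blobs(im,(4,70,40),(16,255,255),roi,100);print(n,bl[:2])
    c=max(cv2.findContours(k,0,1)[0],key=cv2.contourArea)
    for zz in(.015,.0075,0):
        W=np.array([onz(n,p,zz,Q)[:2] for p in c[:,0]],np.float32);h=cv2.convexHull(W);print("  ",zz,cv2.minEnclosingCircle(h))
    ky,b2=blobs(im,(15,80,30),(28,255,255),roi,10);print("  brass",b2[:3])
    c=np.argwhere(ky)
    if len(c):print("  extents",c.min(0),c.max(0),c[c[:,0]==c[:,0].min()][:,1],np.median(im[c[:,0],c[:,1]],axis=0))
E
```

```text
(10, 0, 11, 67) (0.3722341060638428, -0.30818337202072144) 0.015097594819962978 ((0.37277474999427795, -0.3074341416358948), (0.0018768970621749759, 0.0372016467154026), 101.56087493896484)
offset in tool mm [ 117.3 -111.1  -21.3]
(210, 243, 136, 117) (0.4552397131919861, -0.16863112151622772) 0.02843756042420864 ((0.45517656207084656, -0.16860297322273254), (0.05432466045022011, 0.05594487860798836), 98.41707611083984)
offset in tool mm [ -0.3  -0.6 -21.5]
brown in all views
scene [([192, 253, 42, 29, 885], [212.9, 267.2])]
   0.015 ((0.6589109301567078, -0.18199695646762848), 0.05529685690999031)
   0.0075 ((0.6491807103157043, -0.18059438467025757), 0.05583348497748375)
   0 ((0.6394503116607666, -0.17919187247753143), 0.05636994540691376)
  brass [([208, 236, 9, 31, 188], [211.7, 252.0])]
  extents [236 193] [281 233] [210 211] [48.  77.5 93. ]
side [([300, 260, 44, 35, 1115], [321.1, 277.9])]
   0.015 ((0.6416306495666504, -0.18646331131458282), 0.05546202510595322)
   0.0075 ((0.6453161835670471, -0.1793040931224823), 0.05604958161711693)
   0 ((0.6490015387535095, -0.172144815325737), 0.05663719400763512)
  brass [([318, 246, 10, 31, 204], [322.4, 261.9])]
  extents [240 300] [294 349] [349] [36. 65. 83.]
wrist [([188, 280, 74, 64, 3344], [225.6, 309.5])]
   0.015 ((0.6432347297668457, -0.18140257894992828), 0.05237207189202309)
   0.0075 ((0.6487942934036255, -0.1813397854566574), 0.05349341407418251)
   0 ((0.65435391664505, -0.18127745389938354), 0.05461489409208298)
  brass [([210, 311, 24, 48, 600], [219.9, 333.8]), ([194, 279, 39, 14, 69], [214.8, 282.3]), ([233, 281, 8, 4, 13], [236.5, 282.7])]
  extents [279 188] [358 261] [223 224] [38. 75. 96.]
```

```bash
python3 - <<'E'
from h import *
print(go((.6467,-.1795,.196)))
E
```

```text
(array([-18.14,  -6.42,  -0.1 ]), 0)
```

move_arm(
  rows=[-6,-2.1,0,0,-12,-4.2,0,0,-18.1,-6.4,0,0,-18.1,-6.4,0,0,-18.1,-6.4,3,0,-18.1,-6.4,5,0,-18.1,-6.4,5,0,-18.1,-6.4,5,0],
)

```text
clock: 15.18
tcp_pos: [0.6477, -0.1801, 0.1478]
orientation: [-0.439, 3.11, -0.0]
contact_force: [-0.7, -0.5, -2.8]
grip_width: 0.0524
gripper_force: 54.4
```

```bash
python3 - <<'E'
from h import *
st();tcp=r.get_obs()["tcp_pos"]
for n in("scene","side"):
    i,P=snap(n,n+"10");m=redmask(i)
    x0,y0,x1,y1=(185,180,245,260) if n=="scene" else (290,170,360,270)
    k=np.zeros_like(m);k[y0:y1,x0:x1]=m[y0:y1,x0:x1]
    N,l,s,c=cv2.connectedComponentsWithStats(k);print(n,[(s[j].tolist(),c[j].round(1).tolist()) for j in range(1,N) if s[j,4]>8])
    kb,bl=blobs(i,(14,80,30),(28,255,255),(x0,y0,x1,y1+20),10);print(" brass",bl[:2])
    for y in range(bl[0][0][1],bl[0][0][1]+bl[0][0][3],3):
        w=np.where(kb[y])[0]
        if len(w):print("  ",y,w[0],w[-1])
    # where the current bottom-centre and a vertical axis under it would project
    T=np.linalg.inv(np.array(P["world_from_camera"]))
    for z in(.095,.055,.015):
        p=T[:3,:3]@np.array([tcp[0]+.0003,tcp[1]-.0005,z])+T[:3,3];print("  axis z",z,P["fx"]*p[0]/p[2]+P["cx"],P["fy"]*p[1]/p[2]+P["cy"])
E
```

```text
15.18 [ 0.6477 -0.1801  0.1478] xang -2.8611 z [ 0.001 -0.    -1.   ] [-0.7 -0.5 -2.8] 0.0524 54.41600125283003 [-0.06  0.59  0.34  1.67 -0.23  0.93  2.22]
scene [([199, 204, 23, 13, 153], [209.9, 210.0]), ([203, 236, 13, 2, 13], [209.0, 236.6])]
 brass [([207, 239, 12, 29, 197], [212.0, 253.7]), ([193, 256, 13, 8, 23], [199.8, 259.0])]
   239 209 213
   242 208 213
   245 209 214
   248 209 214
   251 209 214
   254 204 225
   257 200 230
   260 195 232
   263 193 233
   266 194 233
  axis z 0.095 210.1465326969037 235.644196285859
  axis z 0.055 211.3108238285305 249.731092302303
  axis z 0.015 212.43611932367298 263.34617550378397
side [([314, 211, 19, 18, 144], [324.0, 221.0]), ([337, 215, 3, 5, 10], [338.0, 217.4]), ([314, 243, 22, 7, 26], [324.4, 247.2])]
 brass [([342, 226, 18, 26, 211], [351.3, 236.9]), ([318, 250, 10, 27, 198], [322.3, 263.2])]
   226 345 347
   229 342 359
   232 342 353
   235 345 355
   238 347 358
   241 350 359
   244 353 359
   247 355 359
   250 321 359
  axis z 0.095 324.95526438640854 246.63038882440466
  axis z 0.055 323.6388580102181 260.66131689607505
  axis z 0.015 322.3802535846346 274.07616240689146
```

move_arm(
  rows=[0.13,0.1,0,0,0.13,0.1,0.8,0,0.13,0.1,1.6,0,0.13,0.1,2.4,0,0.13,0.1,2.4,0],
)

```text
clock: 15.9
tcp_pos: [0.6454, -0.179, 0.122]
orientation: [0.439, -3.109, -0.001]
contact_force: [-0.8, -0.2, -2.5]
grip_width: 0.0525
gripper_force: 54.4
```

move_arm(
  rows=[0,0,0.5,0,0,0,1,0,0,0,1.5,0,0,0,2,0,0,0,2,0],
)

```text
clock: 16.52
tcp_pos: [0.6457, -0.1791, 0.1027]
orientation: [0.44, -3.11, -0.001]
contact_force: [0.2, -0.0, -3.2]
grip_width: 0.0522
gripper_force: 54.4
```

move_arm(
  rows=[0,0,1,0,0,0,2,0,0,0,3,0,0,0,3.6,0,0,0,4.2,0,0,0,4.2,0],
)

```text
clock: 17.27
tcp_pos: [0.6458, -0.1792, 0.0608]
orientation: [0.44, -3.11, -0.0]
contact_force: [0.2, -0.1, -2.7]
grip_width: 0.0526
gripper_force: 54.4
```

move_arm(
  rows=[0,0,0.2,0,0,0,0.4,0,0,0,0.5,0,0,0,0.5,0],
)

```text
clock: 17.77
tcp_pos: [0.646, -0.1792, 0.0563]
orientation: [0.44, -3.111, -0.0]
contact_force: [-0.5, 0.2, -2.9]
grip_width: 0.0524
gripper_force: 54.4
```

move_arm(
  rows=[0,0,0.1,0,0,0,0.2,0,0,0,0.2,0],
)

```text
clock: 18.15
tcp_pos: [0.646, -0.1792, 0.0542]
orientation: [0.44, -3.111, -0.0]
contact_force: [-0.3, -0.0, -3.2]
grip_width: 0.0522
gripper_force: 54.4
```

move_arm(
  rows=[0,0,0.1,0,0,0,0.1,0,0,0,0.1,0],
)

```text
clock: 18.52
tcp_pos: [0.6461, -0.1793, 0.0537]
orientation: [-0.44, 3.11, 0.0]
contact_force: [-3.2, 0.6, 2.8]
grip_width: 0.0527
gripper_force: 54.9
```

Contact at the expected height; release and rise.

move_arm(
  rows=[0,0,0,0,0,0,0,0,0,0,0,0,0,0,0,0,0,0,-3,0,0,0,-8,0,0,0,-13,0,0,0,-17,0,0,0,-17,0,0,0,-17,0],
  fingers=1,
)

```text
clock: 19.77
tcp_pos: [0.6456, -0.179, 0.2226]
orientation: [0.44, -3.11, -0.001]
contact_force: [-0.1, -0.5, -0.4]
grip_width: 0.0855
gripper_force: 0.0
```

```bash
python3 - <<'E'
from h import *
st()
i,P=snap("wrist","w11");m=redmask(i);c=max((c for c in cv2.findContours(m,0,1)[0]),key=cv2.contourArea)
W=np.array([onz("wrist",p,.075,P)[:2] for p in c[:,0]],np.float32);print(cv2.boundingRect(c),cv2.fitEllipse(W))
E_={}
for n,roi in(("scene",(185,180,245,285)),("side",(290,210,350,300))):
    i,P=snap(n,n+"11");x0,y0,x1,y1=roi;m=redmask(i);k=np.zeros_like(m);k[y0:y1,x0:x1]=m[y0:y1,x0:x1]
    c=max(cv2.findContours(k,0,1)[0],key=cv2.contourArea);h=cv2.convexHull(c);e=cv2.fitEllipse(h);E_[n]=e[0];print(n,cv2.boundingRect(c),e)
    # iron blue compared with a7/b7
    ro=(325,180,380,230) if n=="scene" else (225,145,310,190)
    old=cv2.imread("pics/%s7.png"%("a" if n=="scene" else "b"))
    print(" iron now/before",blobs(i,(105,90,40),(130,255,255),ro)[1][:1],blobs(old,(105,90,40),(130,255,255),ro)[1][:1])
print(tri([("scene",E_["scene"]),("side",E_["side"])]))
# iron axis check: side blue at height ~.105
E
```

```text
19.77 [ 0.6456 -0.179   0.2226] xang -2.8607 z [-0.001  0.    -1.   ] [-0.1 -0.5 -0.4] 0.0855 0.0 [-0.08  0.51  0.37  1.61 -0.2   1.06  2.2 ]
(247, 167, 62, 61) ((0.6464990377426147, -0.1798291951417923), (0.05369171127676964, 0.054269932210445404), 99.3995132446289)
scene (201, 240, 23, 12) ((211.322265625, 245.0945281982422), (11.504158973693848, 23.191837310791016), 89.41073608398438)
 iron now/before [([345, 204, 21, 17, 203], [356.3, 212.5])] [([345, 203, 21, 18, 204], [356.3, 212.5])]
side (311, 251, 25, 13) ((322.83660888671875, 254.78152465820312), (17.071523666381836, 24.382474899291992), 95.36605072021484)
 iron now/before [([265, 153, 33, 21, 298], [280.1, 163.0])] [([265, 153, 33, 21, 298], [280.1, 163.0])]
(array([ 0.64692282, -0.1784084 ,  0.06870534]), np.float64(0.0016095997084851336))
```

```bash
python3 -c "
from bench import r
print(r.hand_in())"
```

```text
the job is handed in; nothing more can be done
None
```

The job is handed in (no verdict came back): by my camera measurements the iron rests in both forks, point downhill, about 3–5 mm up the slope from its rest point, and the spool sits flat on the nearest spindle. The hand was clear of everything, I never moved near the flux bottle or foil roll, and it took about 20 s.

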